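# Take the length of a plaster foot with the sliding calliper

## Task

We need the shoe size for this figure: lift the big sliding calliper off the plywood board, lay it flat on the bench in line with the plaster foot, and bring its fixed jaw up until you feel it against the back of the heel. Then run the sliding jaw in until you feel it stop against the big toe. Be gentle, do not shift the cast or knock anything else about, and leave the calliper lying there with both jaws touching so that I can read the length.

Things in the scene. Friction and masses are not known exactly. Their poses are not given: they have to be found in the camera images.
- foot: white plaster cast of a left foot on its sole, 1.7 kg, loose; slides if pushed with over about 7 N. 235 mm long, 90 wide at the ball; ankle stump 128 mm high, 80 x 70 mm across, over the heel end; toes 16-25 mm high. Origin under mid-length at bench level; x from heel to toes, y to the little-toe side, z up
- heel (a point): rearmost point of the foot's heel, 28 mm above the bench, on the foot's long axis (foot frame -117.5, 0, 28 mm)
- big_toe (a point): foremost point of the big toe, the longest toe, 12.5 mm above the bench (foot frame 117.5, -28.5, 12.5 mm)
- calliper: aluminium sliding calliper lying flat, loose, 0.5 kg, drags with 3 N. Beam 365 x 24 x 18 mm along x from -165 to +200; origin at the beam's underside, near the balance point with jaws open (grip across the beam here). Both jaws are plates 12 mm thick, 38 high, reaching out to y = +130 mm; fixed jaw at the -x end. A beam 95 mm from the foot's long axis clears the ankle
- heel_face (a point): on the calliper: plane of the fixed jaw's measuring face, at the beam's centre line, underside (calliper frame -150, 0, 0 mm); axes as the calliper's; the face spans y 15 to 130 mm, z 0 to 38 mm
- slide_jaw: the calliper's sliding jaw: origin at the beam's centre line, underside, in the plane of its measuring face, which looks to calliper -x; axes as the calliper's. The face spans y 17 to 130 mm, z 1 to 38 mm. It runs along the beam with about 0.8 N of friction and stays where left; opening between the faces 0 to 300 mm, 270 to 295 at the start, more than the foot's length
- thumb_grip (a point): on the sliding jaw: point to pinch on the black thumb-piece over the beam, 22 mm behind the jaw face, 50 mm above the calliper's underside. Thumb-piece: 18 mm thick along the beam (pinch it so), 30 wide across, from 30 mm (top of the 44 x 34 mm carriage) up to 62 mm above the underside
- board: fixed plywood board 400 x 150 x 22 mm on the bench, its x along its length, on which the calliper lies at the start; origin under its centre
- cup: white plastic cup, 70 mm across, 85 mm high, bystander; origin under its centre
- cup_near: white plastic cup, 74 mm across, 90 mm high, bystander; origin under its centre
- bowl: grey plastic mixing bowl, 140 mm across, 55 mm high, bystander; origin under its centre
- jar: white lidded jar, 80 mm across, 85 mm high, bystander; origin under its centre
- palette_knife: broad scraper with a red wooden handle, about 230 mm long, lying, bystander; origin on the bench under its middle
- brush: brush lying on the bench, bystander; origin under its middle
- ear_cast: small plaster slab with an ear cast, 62 x 46 x 23 mm, bystander; origin under its centre
Mind the look-alikes: they are no part of the job. Leave any red look-alike of the foot alone.

How it is judged:
On the way, in this order (a step that is already met when the one before it is completed fails the run):
1. the fixed jaw has been brought against the heel of the cast: the calliper presses on the foot with over 0.3 N, the heel within 3 mm of the fixed jaw's face (contact force between calliper and foot above 0.3 N and x of heel in the frame of heel_face between -0.003 and 0.003 m), for 0.03 s.
2. the sliding jaw has been run in until it stops on the big toe: it presses on the foot with over 0.3 N, the toe within 3 mm of its face (contact force between slide_jaw and foot above 0.3 N and x of big_toe in the frame of slide_jaw between -0.003 and 0.003 m), for 0.03 s.
At the end, for the whole second after the job is handed in: the calliper lies flat on the bench, at rest, its beam in line with the foot within 6 degrees, the heel within 4 mm of the fixed jaw's face and the big toe within 4 mm of the sliding jaw's face (each between the beam and the jaw's tip), the foot standing on its sole (x of heel in the frame of heel_face between -0.003 and 0.004 m and y of heel in the frame of heel_face between 0.015 and 0.13 m and x of big_toe in the frame of slide_jaw between -0.004 and 0.003 m and y of big_toe in the frame of slide_jaw between 0.017 and 0.13 m and angle between the x axis of calliper and the x axis of foot, either way round below 0.105 rad and height (world z) of calliper below 0.005 m and angle between each of calliper, foot's own z axis and vertical below 0.05 rad and linear speed of each of calliper, foot, slide_jaw below 0.01 m/s); the robot touches nothing.
It fails at once if the foot is shifted by more than 12 mm or tipped (distance of foot from where it was at the start of the episode above 0.012 m or angle between foot's own z axis and vertical above 0.15 rad).
It fails at once if the calliper presses on the cast with more than 25 N (contact force between calliper and foot above 25 N).
It fails at once if a bystander is moved by more than 30 mm (distance of any of cup, cup_near, bowl, jar, palette_knife, brush, ear_cast from where it was at the start of the episode above 0.03 m).
It also fails if it takes over 59 s, if anything falls off the work surface, if the arm or the gripper's body presses on something with over 40 N, if the wrist force passes 120 N, or if a joint passes its speed limit or range.

## Robot

A 6-joint arm with a two-finger parallel gripper is mounted at the origin on the work surface. World frame = base frame: x ahead of the robot, y to its left, z up, the work surface at z = 0. Lengths are in m, angles in rad, forces in N, time in s.
With the tool pointing down it reaches from about 0.35 to 0.925 m from the base axis. Payload 6.4 kg.
Tool frame: the origin (TCP) lies on the centre line of the jaws, within the pads' length; the fingertips stand 22 mm ahead of it and the grasp point (between the pads) lies 3 mm ahead of it; z points along the fingers, y is the line along which they close (so a half turn about z gives the same grasp; the last joint's range is limited). The gripper opens to 85 mm and grips with 20 to 120 N. Pads are 22 mm wide; open, the fingers measure 114 mm over their backs; the gripper's body (76 mm by 85 mm) begins 54 mm behind the grasp point. The pads swing forward as they close: fully open they stand 13 mm farther back than shut.
Start: joints at [1.1, 0.245, 1.558, -0, 1.339, -0.174], TCP at [0.19, 0.622, 0.218] pointing down, gripper open.
Joint ranges: [-3.13, 3.13], [-1.02, 2.26], [0.13, 2.54], [-0.95, 4.09], [0.21, 2.88], [-2.74, 2.74]. Speed limits (rad/s): [2.57, 2.57, 3.14, 3.14, 3.14, 3.14].

## Interface

Orientations are given as a unit quaternion [x, y, z, w].
In Python, from bench import robot gives the robot as it stands. The module is installed in compiled form; this text tells all that it offers.
- The arm moves only by the tool jog_arm, never from a script. Its argument "deltas" is a list of rows, each a list of 4 numbers: the shift along the tool's x, y, z in mm, then the turn about the tool's z in degrees. In form: [[dx, dy, dz, twist], ...]. A call has 1 to 8 rows; each row shifts and turns the commanded pose from where the row before left it, along the tool's axes as they then stand; what a row does not reach is not made up. A row lasts 1/10 s, in which the tool goes at most 50 mm and 8.59 degrees, less where a joint would pass 70% of its speed; a pose out of reach is approached as far as the arm can. A call with a gripper value outside its range is refused whole. "fingers" is the closure, from 0 (fully open) to 1 (shut), set as the call begins (left out, the last holds). The fingers move at their own pace and stop on an object; "force" is the grip in N (left out, the last holds). Time passes only in rows, so rows that do not move let the fingers close. It gives the time, the measured TCP pose, the force, the opening and the grip force at its end, in the units of the state.
- robot.get_obs(): the state, without advancing time (a new reading comes with each control period).
- robot.snapshot(name): name is "side" or "top" or "wrist"; returns the picture (480x640x3 uint8, red, green, blue); there is no depth.
- robot.get_calibration(name): a dict with "fx", "fy", "cx", "cy" (pixels), "position" and "rotation" of the camera in the world; the wrist camera has in their place "T_tool_cam" (4x4, takes a point from camera to tool coordinates, whose origin is the TCP and whose axes are the flange's). Camera axes: x right, y down, z forward; pixel columns grow to the right and rows downward; lengths in m; the calibration is good to about 2 mm. A picture is of the moment at which its call begins: read the wrist's pose just before it. get_calibration takes no time and is no camera call.
- robot.job_done(): hands the job in; it is judged then, once.
The state is a dict: "time": time; "qpos": joint angles; "joint_vel": joint speeds; "tau": joint torques, N m; "position": TCP position; "eef_rot": TCP orientation; "ft_force": force on the tool from outside, world axes, zero at the start; "torque": the same for the moment, N m; "gripper_width": finger opening in m; "finger_force": force on a finger pad.
Only numpy, scipy, OpenCV 4.12 (cv2) and the standard library are available. Lean on these libraries where they do the work, as an engineer would, in place of code of your own. Each camera call takes 0.05 s, during which the arm holds its last target. There are 200 camera calls.

## Working session

There is one attempt and no reset: what is moved stays moved. The work goes in short steps, Python scripts to look and compute and a tool call to move; the robot and the scene stay as the last step left them, time stands still between calls to the robot, and variables do not carry over. Pictures are saved under pics/ and viewed, at most 10 in all, crops included, and the job is handed in when it is done.

Besides the shell and the picture viewer there is one more tool, called after "Emit:" in YAML: its name, and indented under it one key for each argument. jog_arm: Moves the arm, as the interface text tells. Its arguments: {"type":"object","properties":{"deltas":{"type":"array"},"fingers":{"type":"number"},"force":{"type":"number"}},"required":["deltas"]}

```bash
mkdir -p pics; cat > h.py <<'E'
import numpy as np,cv2
from scipy.spatial.transform import Rotation as R
from bench import robot
def cam(name):
    c=robot.get_calibration(name)
    K=(c["fx"],c["fy"],c["cx"],c["cy"])
    if name=="wrist":
        o=robot.get_obs();T=np.eye(4);T[:3,:3]=R.from_quat(o["eef_rot"]).as_matrix();T[:3,3]=o["position"]
        T=T@np.array(c["T_tool_cam"])
        return K,T[:3,3],T[:3,:3]
    r=np.array(c["rotation"])
    r=r if r.shape==(3,3) else R.from_quat(r).as_matrix()
    return K,np.array(c["position"]),r
def pt(C,u,v,z):
    K,p,r=C
    d=r@np.array([(u-K[2])/K[0],(v-K[3])/K[1],1]); return p+d*(z-p[2])/d[2]
def px(C,P):
    K,p,r=C; q=r.T@(np.array(P)-p); return np.array([K[0]*q[0]/q[2]+K[2],K[1]*q[1]/q[2]+K[3]])
def snap(name,f):
    C=cam(name); im=robot.snapshot(name)[:,:,::-1].copy(); cv2.imwrite("pics/"+f,im); return C,im
E
python3 - <<'E'
from h import *
for n in("top","side"):
    C,im=snap(n,n+"0.png"); print(n,C)
o=robot.get_obs(); print(o); print(R.from_quat(o["eef_rot"]).as_matrix().round(3)); print(robot.get_calibration("wrist"))
E
```

```text
top ((558.3917346714833, 558.3917346714833, 319.5029911344019, 242.19490158365585), array([ 0.26200667, -0.0089098 ,  1.39991907]), array([[ 0.00765707, -0.98633058,  0.16460062],
       [-0.99995242, -0.0065577 ,  0.00722138],
       [-0.00604327, -0.16464808, -0.98633386]]))
side ((528.7361760894847, 528.7361760894847, 318.05514237898853, 243.30179604504337), array([-0.27835727, -0.95615087,  1.15509821]), array([[ 0.79576243, -0.390395  ,  0.4629837 ],
       [-0.60523701, -0.53944721,  0.58539292],
       [ 0.0212208 , -0.74604856, -0.66555332]]))
{'time': 0.1, 'qpos': array([ 1.09990623e+00,  2.45800126e-01,  1.55889219e+00, -4.51056093e-06,
        1.33873248e+00, -1.74106599e-01]), 'joint_vel': array([ 0.00029726, -0.00194553, -0.00393395, -0.00055556, -0.00021671,
       -0.00032351]), 'tau': array([ 3.42507237e-04, -4.30670249e+01, -3.27127755e+01, -4.94477820e-05,
        2.81051784e-03,  2.05827257e-05]), 'position': array([0.18984277, 0.62109905, 0.21675476]), 'eef_rot': array([ 1.47847172e-01,  9.89009795e-01, -8.69537999e-04, -2.88255040e-04]), 'ft_force': array([-0.28246466,  0.37955344, -0.0222102 ]), 'torque': array([ 0.01563287, -0.00042213,  0.01893346]), 'finger_force': 0.0, 'gripper_width': 0.08550480815170389}
[[-0.956  0.292 -0.001]
 [ 0.292  0.956 -0.002]
 [ 0.    -0.002 -1.   ]]
{'fx': 342.174985674205, 'fy': 342.174985674205, 'cx': 320.7787044777024, 'cy': 238.8960378938119, 'T_tool_cam': array([[-5.11718203e-04, -9.60874559e-01, -2.76983428e-01,
         6.95001439e-02],
       [ 9.99999864e-01, -5.18552161e-04, -4.85753038e-05,
         3.26454623e-04],
       [-9.69555818e-05, -2.76983416e-01,  9.60874694e-01,
        -1.56066847e-01],
       [ 0.00000000e+00,  0.00000000e+00,  0.00000000e+00,
         1.00000000e+00]])}
```

View pics/top0.png

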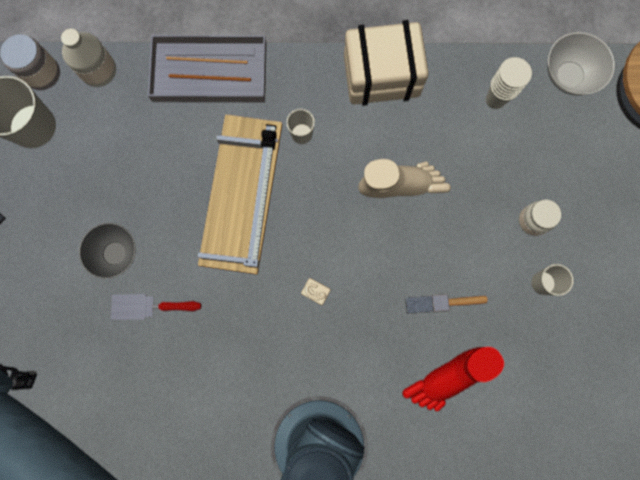

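View pics/side0.png

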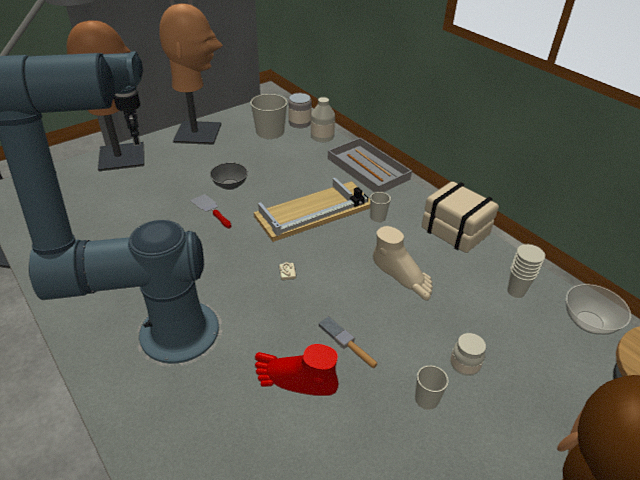

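The top view shows the calliper on the board, with its fixed jaw at about (230,260) and its thumb-piece at (268,135). The plaster foot has its heel at about (360,187) and its big toe at (449,187), pointing to world -y. The red look-alike is at (455,375). I'll enlarge the working region.

```bash
python3 - <<'E'
from h import *
im=cv2.imread("pics/top0.png")[105:285,190:460]
cv2.imwrite("pics/crop0.png",cv2.resize(im,None,fx=2.96,fy=2.96,interpolation=cv2.INTER_CUBIC))
E
```

```text
(no output)
```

View pics/crop0.png

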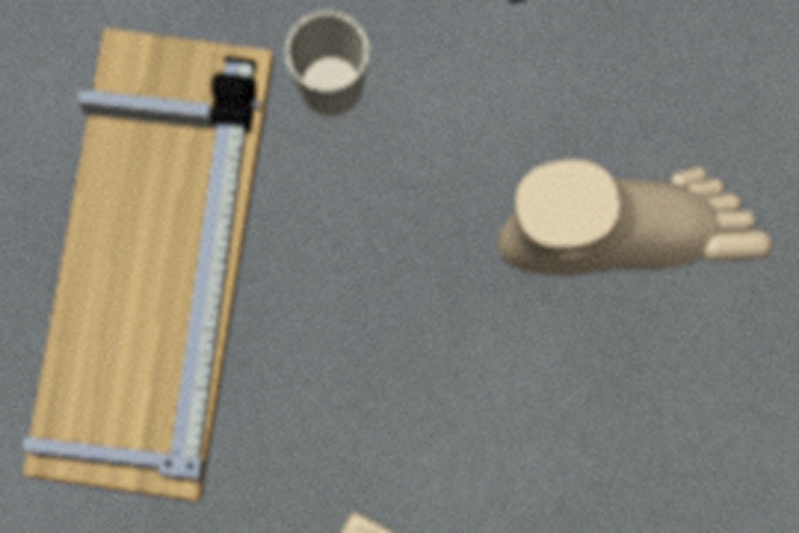

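```bash
python3 - <<'E'
from h import *
C=cam("top")
p=lambda u,v,z:pt(C,190+u/2.96,105+v/2.96,z)
for n,a in dict(b1=(231,130,.04),b2=(188,450,.04),end1=(240,60,.04),end2=(185,474,.04),fj=(24,443,.06),sj=(80,97,.06),heel=(499,245,.028),toe=(771,243,.0125),ankle=(569,204,.128),cuprim=(327,52,.09)).items(): print(n,p(*a).round(4))
a,b=p(231,130,.04),p(188,450,.04); d=b-a; print("cal yaw",np.degrees(np.arctan2(-d[1],-d[0])))
h,t=p(499,245,.028),p(771,243,.0125); v=(t-h)[:2]; print(np.linalg.norm(v))
yaw=np.arctan2(v[1],v[0])-np.arctan2(-28.5,235); u=np.array([np.cos(yaw),np.sin(yaw)]);w=np.array([-u[1],u[0]])
print("foot yaw",np.degrees(yaw),"beam centre goal",h[:2]+u*.150-w*.095, "ankle in foot",(p(569,204,.128)[:2]-h[:2])@u,(p(569,204,.128)[:2]-h[:2])@w)
E
```

```text
b1 [0.7284 0.1337 0.04  ]
b2 [0.4509 0.1631 0.04  ]
end1 [0.7916 0.1273 0.04  ]
end2 [0.4308 0.165  0.04  ]
fj [0.453  0.2953 0.06  ]
sj [0.7501 0.2606 0.06  ]
heel [ 0.6313 -0.0967  0.028 ]
toe [ 0.6386 -0.3326  0.0125]
ankle [ 0.6383 -0.1461  0.128 ]
cuprim [0.7795 0.0499 0.09  ]
cal yaw -6.051655660826554
0.23602980415374047
foot yaw -81.29573803077325 beam centre goal [ 0.56005947 -0.25935335] ankle in foot 0.049916983479184565 -0.0005077541069550186
```

The foot measures 236 mm from heel to toe and the beam 363 mm, so both agree with the given sizes. Next I'll add a planning helper and go above the beam.

```bash
cat >> h.py <<'E'
def plan(tx,ty,tz,yaw,n):
    "rows in tool axes to world target; yaw (deg) of tool y axis, mod 180"
    o=robot.get_obs();M=R.from_quat(o["eef_rot"]).as_matrix();p=np.array(o["position"])
    y0=np.degrees(np.arctan2(M[1,1],M[0,1])); dy=(yaw-y0+90)%180-90
    print("pose",p.round(4),"yaw",round(y0,2),"tilt",M[2].round(4),"F",np.round(o["ft_force"],2),"t",round(o["time"],2),"q6",round(o["qpos"][5],2))
    s=(np.array([tx,ty,tz])-p)/n
    for i in range(n):
        print((R.from_euler("z",dy*i/n,degrees=True).as_matrix()@M).T.dot(s*1000).round(1).tolist()+[round(-dy/n,2)])
E
python3 -c "
from h import *
plan(.594,.148,.200,84,14)"
```

```text
pose [0.1898 0.6211 0.2168] yaw 73.0 tilt [ 3.0e-04 -1.8e-03 -1.0e+00] F [-0.28  0.38 -0.02] t 0.1 q6 -0.17
[-37.5, -23.9, 1.2, np.float64(-0.79)]
[-37.2, -24.4, 1.2, np.float64(-0.79)]
[-36.8, -24.9, 1.2, np.float64(-0.79)]
[-36.5, -25.4, 1.2, np.float64(-0.79)]
[-36.1, -25.9, 1.2, np.float64(-0.79)]
[-35.8, -26.4, 1.2, np.float64(-0.79)]
[-35.4, -26.9, 1.2, np.float64(-0.79)]
[-35.0, -27.4, 1.2, np.float64(-0.79)]
[-34.6, -27.8, 1.2, np.float64(-0.79)]
[-34.3, -28.3, 1.2, np.float64(-0.79)]
[-33.9, -28.8, 1.2, np.float64(-0.79)]
[-33.5, -29.2, 1.2, np.float64(-0.79)]
[-33.1, -29.7, 1.2, np.float64(-0.79)]
[-32.7, -30.1, 1.2, np.float64(-0.79)]
```

Emit:
jog_arm:
  deltas:
    - [-37.5, -24, 1, -0.8]
    - [-37, -24.5, 1, -0.8]
    - [-37, -25, 1, -0.8]
    - [-36.5, -25.5, 1, -0.8]
    - [-36, -26, 1, -0.8]
    - [-36, -26.5, 1, -0.8]
    - [-35.5, -27, 1, -0.8]
    - [-35, -27.5, 1, -0.8]

```text
time: 0.9
position: [0.4219, 0.3488, 0.2094]
eef_rot: [0.092, 0.996, -0.0, -0.0]
ft_force: [0.3, 0.1, -0.5]
gripper_width: 0.0857
finger_force: 0.0
```

Emit:
jog_arm:
  deltas:
    - [-34.5, -28, 1, -0.8]
    - [-34.5, -28.5, 1, -0.8]
    - [-34, -29, 1, -0.8]
    - [-33.5, -29, 1, -0.8]
    - [-33, -29.5, 1, -0.8]
    - [-32.5, -30, 1, -0.8]
    - [0, 0, 0, 0]

```text
time: 1.6
position: [0.5974, 0.144, 0.2032]
eef_rot: [0.053, 0.999, -0.001, 0.0]
ft_force: [-1.5, -0.0, 0.6]
gripper_width: 0.0853
finger_force: 0.0
```

```bash
python3 - <<'E'
from h import *
C,im=snap("wrist","w1.png")
for P in [(.594,.148,.04),(.4308,.165,.04),(.7284,.1337,.04),(.4509,.1631,.04)]: print(px(C,P).round(1))
plan(.594,.148,.2,84,1)
E
```

```text
[324.6 212.2]
[324.5  14.8]
[324.3 337.6]
[324.8  42.5]
pose [0.5959 0.146  0.203 ] yaw 83.98 tilt [ 1.2e-03 -2.0e-04 -1.0e+00] F [-0.31  0.15 -0.21] t 1.65 q6 -1.41
[2.1, 1.8, 3.0, np.float64(-0.02)]
```

View pics/w1.png

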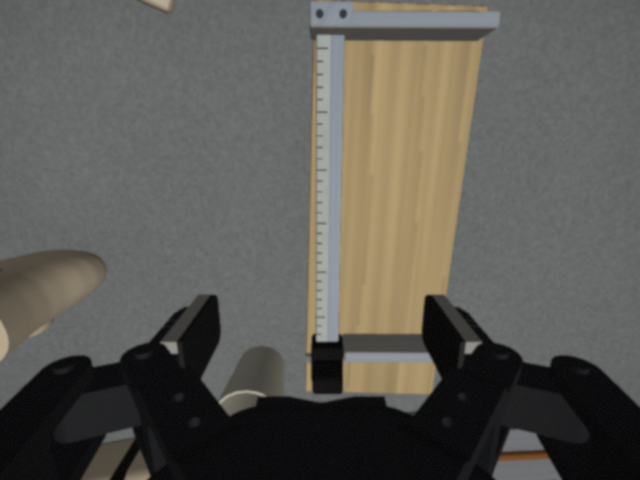

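The wrist view shows the beam's top face centred at about (330,42) near the fixed jaw and (328,330) near the carriage. The fixed jaw's inner face is at row 27, and the cup is well clear of the fingers.

```bash
python3 - <<'E'
from h import *
C=cam("wrist")
a=pt(C,330,42,.04);b=pt(C,328,330,.04);d=b-a
print(a,b,np.degrees(np.arctan2(d[1],d[0])))
print("fixed jaw inner top edge",pt(C,420,27,.06),"slide jaw inner top",pt(C,385,350,.06))
yaw=np.arctan2(d[1],d[0]); f=pt(C,420,27,.06)
s=(f-a)[:2]@d[:2]/np.linalg.norm(d[:2]); o=a[:2]+(s+.150)*d[:2]/np.linalg.norm(d[:2]); print("origin",o)
plan(o[0],o[1],.047,np.degrees(yaw)+90,4)
E
```

```text
[0.44926887 0.16940404 0.04      ] [0.71793124 0.14082775 0.04      ] -6.071442678169883
fixed jaw inner top edge [0.45117875 0.23853673 0.06      ] slide jaw inner top [0.73447322 0.19622098 0.06      ]
origin [0.59304496 0.15411129]
pose [0.5959 0.146  0.203 ] yaw 83.98 tilt [ 1.2e-03 -2.0e-04 -1.0e+00] F [-0.31  0.15 -0.21] t 1.65 q6 -1.41
[0.9, 1.9, 39.0, np.float64(0.01)]
[0.9, 1.9, 39.0, np.float64(0.01)]
[0.9, 1.9, 39.0, np.float64(0.01)]
[0.9, 1.9, 39.0, np.float64(0.01)]
```

Emit:
jog_arm:
  deltas:
    - [3, 3, 35, 0]
    - [0, 3, 40, 0]
    - [0, 0, 40, 0]
    - [0, 0, 25, 0]
    - [0, 0, 14, 0]
    - [0, 0, 0, 0]
    - [0, 0, 0, 0]

```text
time: 2.35
position: [0.5933, 0.1549, 0.051]
eef_rot: [0.05, 0.999, 0.0, 0.001]
ft_force: [-0.3, 1.0, 0.5]
gripper_width: 0.0855
finger_force: 0.0
```

Emit:
jog_arm:
  deltas:
    - [0, 0, 0, 0]
    - [0, 0, 0, 0]
    - [0, 0, 0, 0]
    - [0, 0, 0, 0]
    - [0, 0, 0, 0]
    - [0, 0, 0, 0]
    - [0, 0, 0, 0]
    - [0, 0, 0, 0]
  fingers: 1
  force: 60

```text
time: 3.15
position: [0.5926, 0.1544, 0.0498]
eef_rot: [0.051, 0.999, 0.0, -0.0]
ft_force: [0.4, -0.6, 0.2]
gripper_width: 0.0001
finger_force: 0.0
```

```bash
python3 - <<'E'
from h import *
C,im=snap("wrist","w2.png")
C2,im2=snap("side","s2.png")
plan(.593,.152,.047,84,1)
a=im; b=cv2.resize(im2[140:300,200:420],None,fx=2,fy=2)
o=np.zeros((600,800,3),np.uint8); o[:360,:480]=cv2.resize(im,(480,360)); o[280:600,360:800]=b
cv2.imwrite("pics/m2.png",o)
E
```

```text
pose [0.5926 0.1544 0.0498] yaw 84.2 tilt [ 1.e-04 -0.e+00 -1.e+00] F [-0.28 -0.59 -0.03] t 3.25 q6 -1.4
[-0.6, -2.4, 2.8, np.float64(0.2)]
```

View pics/m2.png

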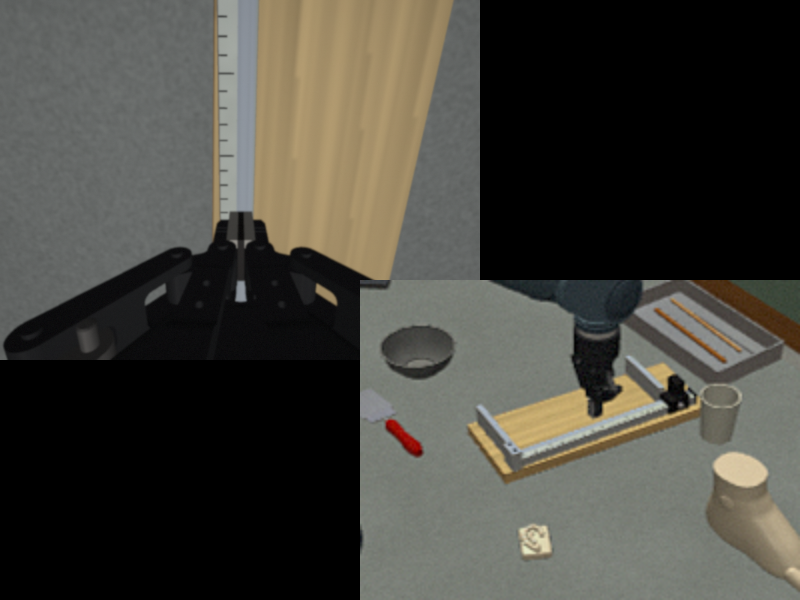

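The fingers shut without catching the beam; they look to be above it. I'll check the tip height against the side picture.

```bash
python3 - <<'E'
from h import *
C=cam("side");W=cam("wrist")
for z in(.025,.03,.04,.045,.05): print(z,px(C,(.5926,.1544,z)).round(1), px(W,(.5926,.1544,z)).round(1))
im=cv2.imread("pics/s2.png")[170:250,260:370]; w=cv2.imread("pics/w2.png")[240:440,240:400]
o=np.zeros((600,800,3),np.uint8); o[:320,:440]=cv2.resize(im,None,fx=4,fy=4,interpolation=2); o[:400,460:780]=cv2.resize(w,None,fx=2,fy=2)
cv2.imwrite("pics/m3.png",o[:420])
E
```

```text
0.025 [317.2 215.2] [320.4 268.4]
0.03 [317.2 214. ] [320.4 271.7]
0.04 [317.2 211.7] [320.4 278.7]
0.045 [317.3 210.6] [320.4 282.6]
0.05 [317.3 209.4] [320.4 286.6]
```

View pics/m3.png

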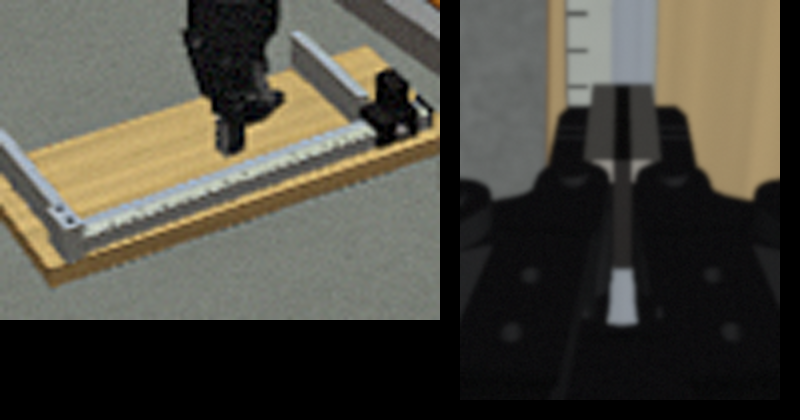

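The side view puts the shut fingertips at about (317,208), which is z≈0.055 and still above the beam. That is higher than the given tip offset implies, so I'll touch the beam top gently to calibrate the tip height.

Emit:
jog_arm:
  deltas:
    - [0, 0, 1, 0]
    - [0, 0, 1, 0]
    - [0, 0, 1, 0]
    - [0, 0, 1, 0]
    - [0, 0, 0, 0]

```text
time: 3.75
position: [0.5925, 0.1544, 0.0456]
eef_rot: [0.051, 0.999, -0.0, -0.0]
ft_force: [-0.5, -0.1, 0.6]
gripper_width: 0.0002
finger_force: 0.0
```

Emit:
jog_arm:
  deltas:
    - [0, 0, 1.5, 0]
    - [0, 0, 1.5, 0]
    - [0, 0, 1.5, 0]
    - [0, 0, 1.5, 0]
    - [0, 0, 0, 0]

```text
time: 4.25
position: [0.5924, 0.1544, 0.0395]
eef_rot: [0.051, 0.999, -0.0, -0.0]
ft_force: [0.1, 0.2, 0.1]
gripper_width: -0.0001
finger_force: 0.0
```

Emit:
jog_arm:
  deltas:
    - [0, 0, 1, 0]
    - [0, 0, 1, 0]
    - [0, 0, 1, 0]
    - [0, 0, 1, 0]
    - [0, 0, 0, 0]

```text
time: 4.75
position: [0.5925, 0.1544, 0.0356]
eef_rot: [0.051, 0.999, -0.0, -0.0]
ft_force: [-0.6, -0.6, 0.2]
gripper_width: 0.0003
finger_force: 0.0
```

Emit:
jog_arm:
  deltas:
    - [0, 0, 1, 0]
    - [0, 0, 1, 0]
    - [0, 0, 1, 0]
    - [0, 0, 0, 0]

```text
time: 5.15
position: [0.5925, 0.1544, 0.0326]
eef_rot: [0.051, 0.999, -0.0, -0.0]
ft_force: [-0.3, 0.2, 0.4]
gripper_width: 0.0001
finger_force: 0.0
```

```bash
python3 - <<'E'
from h import *
W,w=snap("wrist","w4.png");S,s=snap("side","s4.png")
im=s[170:250,260:370]; w=w[240:440,240:400]
o=np.zeros((420,800,3),np.uint8); o[:320,:440]=cv2.resize(im,None,fx=4,fy=4,interpolation=2); o[:400,460:780]=cv2.resize(w,None,fx=2,fy=2)
cv2.imwrite("pics/m4.png",o)
E
```

```text
(no output)
```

View pics/m4.png

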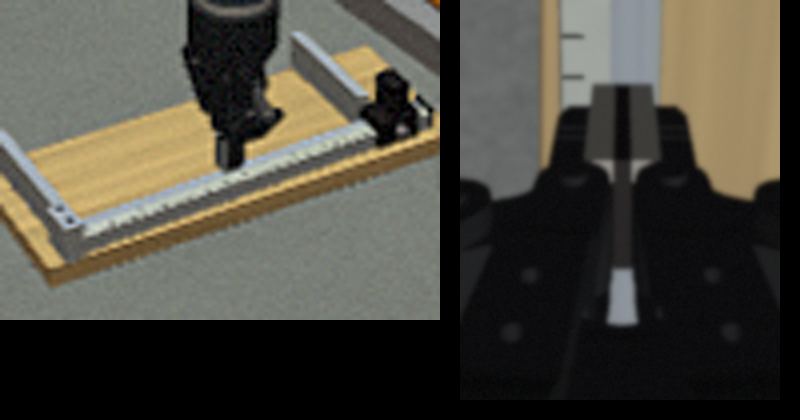

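The tip in the side crop moved down to about (230,169), just above the beam top. I'll keep going down until I feel contact.

Emit:
jog_arm:
  deltas:
    - [0, 0, 1, 0]
    - [0, 0, 1, 0]
    - [0, 0, 0, 0]
    - [0, 0, 0, 0]

```text
time: 5.65
position: [0.5926, 0.1544, 0.0307]
eef_rot: [0.051, 0.999, -0.0, -0.0]
ft_force: [-0.3, 0.3, 0.1]
gripper_width: 0.0001
finger_force: 0.0
```

Emit:
jog_arm:
  deltas:
    - [0, 0, 1, 0]
    - [0, 0, 0, 0]
    - [0, 0, 0, 0]

```text
time: 5.95
position: [0.5926, 0.1545, 0.0297]
eef_rot: [0.051, 0.999, -0.0, -0.0]
ft_force: [-0.6, 1.1, 0.0]
gripper_width: -0.0003
finger_force: 0.0
```

Emit:
jog_arm:
  deltas:
    - [0, 0, 1, 0]
    - [0, 0, 0, 0]
    - [0, 0, 0, 0]

```text
time: 6.25
position: [0.5926, 0.1544, 0.0287]
eef_rot: [0.051, 0.999, 0.0, -0.0]
ft_force: [-0.5, -0.0, -0.6]
gripper_width: -0.0
finger_force: 0.0
```

Emit:
jog_arm:
  deltas:
    - [0, 0, 1, 0]
    - [0, 0, 0, 0]
    - [0, 0, 0, 0]

```text
time: 6.55
position: [0.5926, 0.1544, 0.0278]
eef_rot: [0.051, 0.999, -0.0, -0.0]
ft_force: [0.2, -0.1, -0.8]
gripper_width: 0.0002
finger_force: 0.0
```

Emit:
jog_arm:
  deltas:
    - [0, 0, 1, 0]
    - [0, 0, 0, 0]
    - [0, 0, 0, 0]

```text
time: 6.85
position: [0.5926, 0.1544, 0.0267]
eef_rot: [0.051, 0.999, -0.0, -0.0]
ft_force: [-0.4, -1.2, 0.7]
gripper_width: 0.0003
finger_force: 0.0
```

Emit:
jog_arm:
  deltas:
    - [0, 0, 1, 0]
    - [0, 0, 0, 0]
    - [0, 0, 0, 0]

```text
time: 7.15
position: [0.5927, 0.1544, 0.0266]
eef_rot: [0.051, 0.999, -0.0, -0.0]
ft_force: [-3.1, -0.2, 5.4]
gripper_width: -0.0
finger_force: 2.5
```

Emit:
jog_arm:
  deltas:
    - [0, 0, 1, 0]
    - [0, 0, 0, 0]
    - [0, 0, 0, 0]

```text
time: 7.45
position: [0.5927, 0.1544, 0.0265]
eef_rot: [0.05, 0.999, -0.0, -0.0]
ft_force: [-5.0, -0.8, 10.8]
gripper_width: -0.0002
finger_force: 5.7
```

Contact came at a reading of z=0.0266 on the 40 mm beam top, so the shut tips sit about 13 mm behind the TCP instead of 22 mm ahead. I'll use this measured offset from here: lift, open, go deeper and grip.

Emit:
jog_arm:
  deltas:
    - [0, 0, -4, 0]
    - [0, 0, -10, 0]
    - [0, 0, 0, 0]
    - [0, 0, 0, 0]
    - [0, 0, 0, 0]
    - [0, 0, 0, 0]
    - [0, 0, 0, 0]
  fingers: 0

```text
time: 8.15
position: [0.5924, 0.1544, 0.0384]
eef_rot: [0.051, 0.999, -0.0, -0.0]
ft_force: [1.4, 0.3, 0.2]
gripper_width: 0.0853
finger_force: 0.0
```

Emit:
jog_arm:
  deltas:
    - [0, 0, 8, 0]
    - [0, 0, 8, 0]
    - [0, 0, 4, 0]
    - [0, 0, 2, 0]
    - [0, 0, 2, 0]
    - [0, 0, 1, 0]
    - [0, 0, 0, 0]
    - [0, 0, 0, 0]

```text
time: 8.95
position: [0.5928, 0.1545, 0.014]
eef_rot: [0.051, 0.999, 0.0, 0.0]
ft_force: [-0.9, 0.3, 0.4]
gripper_width: 0.0852
finger_force: 0.0
```

Emit:
jog_arm:
  deltas:
    - [0, 0, 0, 0]
    - [0, 0, 0, 0]
    - [0, 0, 0, 0]
    - [0, 0, 0, 0]
    - [0, 0, 0, 0]
    - [0, 0, 0, 0]
    - [0, 0, 0, 0]
  fingers: 1
  force: 60

```text
time: 9.65
position: [0.593, 0.1541, 0.0143]
eef_rot: [0.051, 0.999, -0.0, 0.0]
ft_force: [-1.9, -3.4, 4.3]
gripper_width: 0.0221
finger_force: 62.0
```

The grip reads 22 mm wide at 62 N. I'll lift to clear the cup (90 mm) and the ankle (128 mm).

Emit:
jog_arm:
  deltas:
    - [0, 0, -3, 0]
    - [0, 0, -6, 0]
    - [0, 0, -12, 0]
    - [0, 0, -20, 0]
    - [0, 0, -25, 0]
    - [0, 0, -30, 0]
    - [0, 0, -30, 0]
    - [0, 0, -14, 0]

```text
time: 10.45
position: [0.5941, 0.1548, 0.1576]
eef_rot: [0.051, 0.999, 0.0, 0.003]
ft_force: [0.4, 0.3, -3.7]
gripper_width: 0.0223
finger_force: 60.8
```

```bash
python3 - <<'E'
from h import *
C,im=snap("wrist","w5.png");S,s=snap("side","s5.png")
o=np.zeros((480,800,3),np.uint8); o[:360,:480]=cv2.resize(im,(480,360)); o[160:480,360:800]=cv2.resize(s[100:260,200:420],None,fx=2,fy=2)
cv2.imwrite("pics/m5.png",o)
u=np.array([np.cos(np.radians(-81.3)),np.sin(np.radians(-81.3))]); g=np.array([.560,-.259])-.018*u
print(g); plan(g[0],g[1],.15,-81.3+90,12)
E
```

```text
[ 0.55727731 -0.24120711]
pose [0.5941 0.1547 0.1566] yaw 84.2 tilt [-0.0052  0.0011 -1.    ] F [ 0.96  0.43 -4.48] t 10.55 q6 -1.4
[-0.3, -33.1, 0.5, np.float64(6.29)]
[-3.9, -32.9, 0.5, np.float64(6.29)]
[-7.5, -32.3, 0.6, np.float64(6.29)]
[-11.0, -31.3, 0.6, np.float64(6.29)]
[-14.3, -29.9, 0.6, np.float64(6.29)]
[-17.5, -28.1, 0.6, np.float64(6.29)]
[-20.5, -26.0, 0.6, np.float64(6.29)]
[-23.2, -23.6, 0.6, np.float64(6.29)]
[-25.7, -20.9, 0.7, np.float64(6.29)]
[-27.8, -18.0, 0.7, np.float64(6.29)]
[-29.6, -14.8, 0.7, np.float64(6.29)]
[-31.1, -11.5, 0.7, np.float64(6.29)]
```

View pics/m5.png

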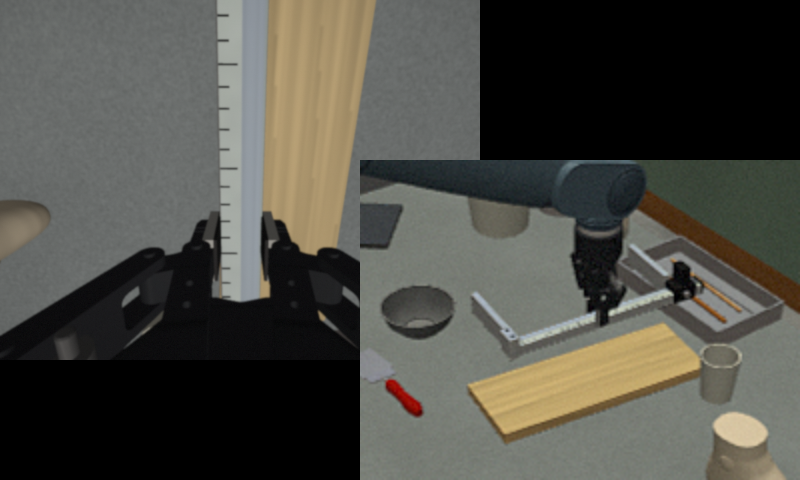

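The calliper is lifted level and clear of the board, held near its middle. I'll carry it across and turn it.

Emit:
jog_arm:
  deltas:
    - [0, -33, 0, 6.3]
    - [-4, -33, 0, 6.3]
    - [-7.5, -32, 0, 6.3]
    - [-11, -31, 0, 6.3]
    - [-14, -30, 0, 6.3]
    - [-17.5, -28, 0, 6.3]
    - [-20.5, -26, 0, 6.3]
    - [-23, -23.5, 0, 6.3]

```text
time: 11.35
position: [0.5659, -0.1092, 0.1513]
eef_rot: [0.473, 0.881, -0.0, -0.002]
ft_force: [0.3, -0.4, -5.0]
gripper_width: 0.0221
finger_force: 60.9
```

Emit:
jog_arm:
  deltas:
    - [-25.5, -21, 0, 6.3]
    - [-28, -18, 0, 6.3]
    - [-29.5, -15, 0, 6.3]
    - [-31, -11.5, 0, 6.3]
    - [0, 0, 0, 0]
    - [0, 0, 0, 0]

```text
time: 11.95
position: [0.5535, -0.2401, 0.1515]
eef_rot: [0.652, 0.758, 0.0, -0.002]
ft_force: [-0.5, -0.4, -5.2]
gripper_width: 0.0226
finger_force: 60.9
```

```bash
python3 - <<'E'
from h import *
C,im=snap("wrist","w6.png");S,s=snap("side","s6.png");T,t=snap("top","t6.png")
o=np.zeros((560,800,3),np.uint8); o[:300,:400]=cv2.resize(im,(400,300)); o[:300,400:800]=cv2.resize(s[130:330,280:480],(400,300)); o[300:,:800]=cv2.resize(t[140:244,300:620],(800,260))
cv2.imwrite("pics/m6.png",o)
plan(.557,-.241,.1,8.7,1)
E
```

```text
pose [ 0.5543 -0.2389  0.1526] yaw 8.68 tilt [ 0.0018 -0.0015 -1.    ] F [ 0.27 -0.09 -4.37] t 12.1 q6 -0.75
[-2.5, 2.4, 52.6, np.float64(-0.02)]
```

View pics/m6.png

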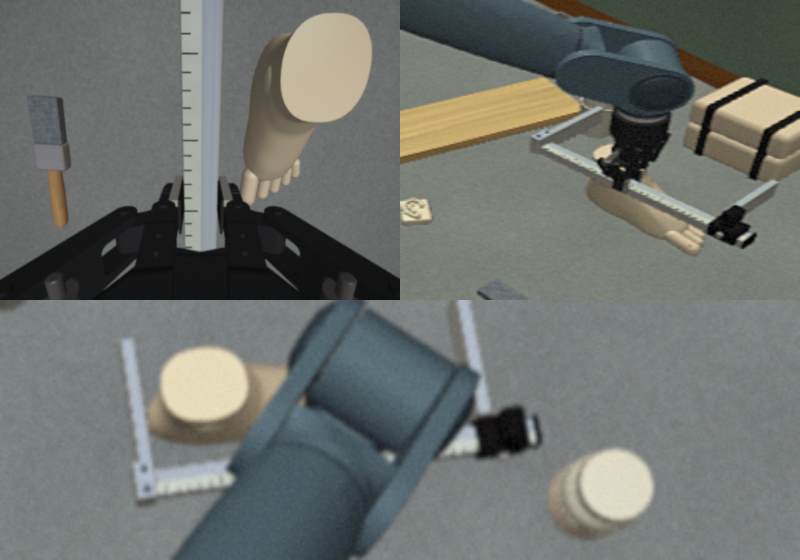

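The carried calliper is in line beside the foot, with the fixed jaw behind the heel and the sliding jaw past the toes. I'll check the numbers against the ankle in the wrist view at about (522,107) and the fixed jaw's inner top edge at about (354,156)–(361,206) in the top view.

```bash
python3 - <<'E'
from h import *
T=cam("top");W=cam("wrist")
zu=.160
j=[pt(T,300+u/2.5,140+(v-300)/2.5,zu+.038) for u,v in((135,340),(154,462))]
print("jaw inner",j,np.degrees(np.arctan2(*(j[0]-j[1])[[1,0]])))
print("corner left end",pt(T,300+137/2.5,140+(480-300)/2.5,zu+.018), "beam right end",pt(T,300+541/2.5,140+(430-300)/2.5,zu+.018))
print("ankle wrist",pt(W,522,107,.128),"toe",pt(W,397,320,.0125),"vs",px(W,(.6386,-.3326,.0125)),px(W,(.6383,-.1461,.128)),px(W,(.6313,-.0967,.028)))
u=np.array([np.cos(np.radians(-81.3)),np.sin(np.radians(-81.3))]);w=np.array([-u[1],u[0]])
h=np.array([.6313,-.0967])
for p in j: print("jaw rel heel",(p[:2]-h)@u,(p[:2]-h)@w)
p=np.array([.5543,-.2389]);print("tcp",(p-h)@u,(p-h)@w)
E
```

```text
jaw inner [array([ 0.65876518, -0.07585505,  0.198     ]), array([ 0.54683135, -0.0923324 ,  0.198     ])] 8.374147457239134
corner left end [ 0.53495453 -0.07843122  0.178     ] beam right end [ 0.58323341 -0.44160679  0.178     ]
ankle wrist [ 0.6405245  -0.13872695  0.128     ] toe [ 0.64222741 -0.32291183  0.0125    ] vs [391.24652982 328.31772668] [513.13472195 121.84043385] [451.43262067  58.07815801]
jaw rel heel -0.01645069962925877 0.030302185985801713
jaw rel heel -0.017094146599664878 -0.08283610029349626
tcp 0.1289167475451589 -0.09762331792342319
```

Emit:
jog_arm:
  deltas:
    - [3, 1, 10, 0]
    - [0, 0, 25, 0]
    - [0, 0, 30, 0]
    - [0, 0, 30, 0]
    - [0, 0, 25, 0]
    - [0, 0, 18, 0]
    - [0, 0, 10, 0]
    - [0, 0, 0, 0]

```text
time: 12.9
position: [0.5542, -0.2358, 0.0038]
eef_rot: [0.652, 0.758, -0.0, -0.002]
ft_force: [-0.4, 0.3, -6.0]
gripper_width: 0.0222
finger_force: 60.9
```

Emit:
jog_arm:
  deltas:
    - [0, 0, 2, 0]
    - [0, 0, 2, 0]
    - [0, 0, 2, 0]
    - [0, 0, 0, 0]

```text
time: 13.3
position: [0.5555, -0.2374, 0.0001]
eef_rot: [0.652, 0.758, 0.0, 0.0]
ft_force: [-0.5, 1.2, -5.4]
gripper_width: 0.022
finger_force: 60.9
```

Emit:
jog_arm:
  deltas:
    - [0, 0, 1.5, 0]
    - [0, 0, 1.5, 0]
    - [0, 0, 1.5, 0]
    - [0, 0, 1, 0]
    - [0, 0, 0, 0]
    - [0, 0, 0, 0]

```text
time: 13.9
position: [0.5553, -0.2373, -0.0057]
eef_rot: [0.652, 0.758, -0.0, -0.0]
ft_force: [-0.1, -0.3, -5.3]
gripper_width: 0.0223
finger_force: 60.9
```

Emit:
jog_arm:
  deltas:
    - [0, 0, 1, 0]
    - [0, 0, 0, 0]
    - [0, 0, 0, 0]

```text
time: 14.2
position: [0.5553, -0.2372, -0.0067]
eef_rot: [0.652, 0.758, -0.0, -0.0]
ft_force: [0.5, 0.2, -4.9]
gripper_width: 0.0224
finger_force: 60.9
```

Emit:
jog_arm:
  deltas:
    - [0, 0, 1, 0]
    - [0, 0, 0, 0]
    - [0, 0, 0, 0]

```text
time: 14.5
position: [0.5555, -0.2374, -0.0076]
eef_rot: [0.652, 0.758, -0.0, 0.0]
ft_force: [0.5, -0.1, -4.5]
gripper_width: 0.022
finger_force: 60.9
```

Emit:
jog_arm:
  deltas:
    - [0, 0, 1, 0]
    - [0, 0, 0, 0]
    - [0, 0, 0, 0]

```text
time: 14.8
position: [0.5555, -0.2374, -0.0076]
eef_rot: [0.652, 0.758, -0.0, -0.0]
ft_force: [-3.1, 2.6, 5.5]
gripper_width: 0.022
finger_force: 62.2
```

The calliper is on the bench. I'll relieve most of the down-load, then bring the fixed jaw up.

Emit:
jog_arm:
  deltas:
    - [0, 0, -0.7, 0]
    - [-1, 0, 0, 0]
    - [-1.5, 0, 0, 0]
    - [-1.5, 0, 0, 0]
    - [-1, 0, 0, 0]
    - [0, 0, 0, 0]
    - [0, 0, 0, 0]

```text
time: 15.5
position: [0.5566, -0.2415, -0.0076]
eef_rot: [0.652, 0.758, 0.001, -0.0]
ft_force: [-0.6, 5.1, 3.4]
gripper_width: 0.0222
finger_force: 61.9
```

Emit:
jog_arm:
  deltas:
    - [-1, 0, 0, 0]
    - [-1, 0, 0, 0]
    - [0, 0, 0, 0]
    - [0, 0, 0, 0]

```text
time: 15.9
position: [0.5569, -0.2435, -0.0076]
eef_rot: [0.652, 0.758, 0.001, -0.0]
ft_force: [-1.3, 5.6, 3.5]
gripper_width: 0.0221
finger_force: 61.9
```

Emit:
jog_arm:
  deltas:
    - [-1, 0, 0, 0]
    - [0, 0, 0, 0]
    - [0, 0, 0, 0]

```text
time: 16.2
position: [0.557, -0.2444, -0.0076]
eef_rot: [0.652, 0.758, 0.001, -0.0]
ft_force: [-0.3, 5.5, 2.9]
gripper_width: 0.0223
finger_force: 61.9
```

Emit:
jog_arm:
  deltas:
    - [0, 0, -0.5, 0]
    - [-1, 0, 0, 0]
    - [-1, 0, 0, 0]
    - [0, 0, 0, 0]
    - [0, 0, 0, 0]

```text
time: 16.7
position: [0.5569, -0.2473, -0.0076]
eef_rot: [0.652, 0.758, -0.0, 0.0]
ft_force: [0.9, 0.7, -1.6]
gripper_width: 0.0221
finger_force: 61.3
```

Emit:
jog_arm:
  deltas:
    - [-1, 0, 0, 0]
    - [-1, 0, 0, 0]
    - [0, 0, 0, 0]
    - [0, 0, 0, 0]

```text
time: 17.1
position: [0.557, -0.2494, -0.0076]
eef_rot: [0.652, 0.758, -0.0, 0.0]
ft_force: [-0.8, 1.1, -1.6]
gripper_width: 0.0223
finger_force: 61.2
```

Emit:
jog_arm:
  deltas:
    - [-1, 0, 0, 0]
    - [0, 0, 0, 0]
    - [0, 0, 0, 0]

```text
time: 17.4
position: [0.5572, -0.2502, -0.0076]
eef_rot: [0.652, 0.758, -0.0, 0.0]
ft_force: [-0.1, 1.0, -2.4]
gripper_width: 0.0224
finger_force: 61.2
```

Emit:
jog_arm:
  deltas:
    - [-1, 0, 0, 0]
    - [0, 0, 0, 0]
    - [0, 0, 0, 0]

```text
time: 17.7
position: [0.5573, -0.2512, -0.0076]
eef_rot: [0.652, 0.758, -0.0, 0.0]
ft_force: [-0.1, 0.3, -3.7]
gripper_width: 0.0221
finger_force: 61.1
```

Emit:
jog_arm:
  deltas:
    - [-1, 0, 0, 0]
    - [0, 0, 0, 0]
    - [0, 0, 0, 0]

```text
time: 18.0
position: [0.5576, -0.2523, -0.0076]
eef_rot: [0.652, 0.758, -0.0, 0.0]
ft_force: [-0.2, 0.9, -5.1]
gripper_width: 0.0221
finger_force: 61.0
```

Emit:
jog_arm:
  deltas:
    - [-1, 0, 0, 0]
    - [0, 0, 0, 0]
    - [0, 0, 0, 0]

```text
time: 18.3
position: [0.5577, -0.2532, -0.0076]
eef_rot: [0.652, 0.758, -0.0, 0.0]
ft_force: [0.3, 0.1, -5.9]
gripper_width: 0.0222
finger_force: 61.0
```

Emit:
jog_arm:
  deltas:
    - [-1, 0, 0.2, 0]
    - [0, 0, 0, 0]
    - [0, 0, 0, 0]

```text
time: 18.6
position: [0.558, -0.2541, -0.0076]
eef_rot: [0.652, 0.758, 0.0, 0.0]
ft_force: [-0.4, -0.4, -2.5]
gripper_width: 0.0223
finger_force: 61.1
```

Emit:
jog_arm:
  deltas:
    - [-1, 0, 0, 0]
    - [0, 0, 0, 0]
    - [0, 0, 0, 0]

```text
time: 18.9
position: [0.5582, -0.2552, -0.0076]
eef_rot: [0.652, 0.758, -0.0, 0.0]
ft_force: [0.3, 0.6, -3.1]
gripper_width: 0.0227
finger_force: 61.1
```

Emit:
jog_arm:
  deltas:
    - [-0.7, 0, 0, 0]
    - [0, 0, 0, 0]
    - [0, 0, 0, 0]

```text
time: 19.2
position: [0.5582, -0.2558, -0.0076]
eef_rot: [0.652, 0.758, 0.0, 0.0]
ft_force: [-0.0, 1.8, -1.7]
gripper_width: 0.0221
finger_force: 61.2
```

Emit:
jog_arm:
  deltas:
    - [-0.7, 0, 0, 0]
    - [0, 0, 0, 0]
    - [0, 0, 0, 0]

```text
time: 19.5
position: [0.5583, -0.2561, -0.0076]
eef_rot: [0.652, 0.758, 0.0, -0.0]
ft_force: [-1.2, 4.5, 0.5]
gripper_width: 0.0224
finger_force: 61.5
```

The force rises to 4.5 N while the motion stalls, after 18.7 mm of the expected 20 mm, so the fixed jaw is on the heel. I'll release partway and rise.

Emit:
jog_arm:
  deltas:
    - [0.2, 0, 0, 0]
    - [0, 0, 0, 0]
    - [0, 0, 0, 0]
    - [0, 0, 0, 0]
    - [0, 0, 0, 0]
    - [0, 0, 0, 0]
  fingers: 0.5
  force: 20

```text
time: 20.1
position: [0.5583, -0.2564, -0.0077]
eef_rot: [0.652, 0.758, -0.0, 0.0]
ft_force: [0.5, -1.2, 0.8]
gripper_width: 0.0427
finger_force: 0.0
```

Emit:
jog_arm:
  deltas:
    - [0, 0, -3, 0]
    - [0, 0, -10, 0]
    - [0, 0, -20, 0]
    - [0, 0, -40, 0]
    - [0, 0, -45, 0]
    - [0, 0, -40, 0]
    - [0, 0, -30, 0]
    - [0, 0, 0, 0]

```text
time: 20.9
position: [0.5611, -0.2582, 0.1876]
eef_rot: [0.652, 0.758, 0.001, 0.006]
ft_force: [-0.1, 0.0, 0.1]
gripper_width: 0.0423
finger_force: 0.0
```

```bash
python3 - <<'E'
from h import *
C,w=snap("wrist","w7.png")
u=np.array([np.cos(np.radians(-81.3)),np.sin(np.radians(-81.3))])
o=np.array([.5583,-.2561]); g=o+u*(.283-.150+.022); print("thumb guess",g, px(C,[*g,.062]))
plan(g[0],g[1],.17,-81.3,12)
E
```

```text
thumb guess [ 0.58174543 -0.40931655] [316.5753972 377.2934745]
pose [ 0.5597 -0.2572  0.1843] yaw 8.6 tilt [-0.0047  0.0049 -1.    ] F [-0.21 -0.35 -0.47] t 20.95 q6 -0.76
[-12.8, -0.1, 1.3, np.float64(7.49)]
[-12.7, 1.6, 1.3, np.float64(7.49)]
[-12.4, 3.2, 1.3, np.float64(7.49)]
[-11.9, 4.8, 1.3, np.float64(7.49)]
[-11.1, 6.3, 1.3, np.float64(7.49)]
[-10.2, 7.7, 1.3, np.float64(7.49)]
[-9.1, 9.0, 1.3, np.float64(7.49)]
[-7.9, 10.1, 1.3, np.float64(7.49)]
[-6.5, 11.0, 1.3, np.float64(7.49)]
[-5.0, 11.8, 1.3, np.float64(7.49)]
[-3.4, 12.3, 1.3, np.float64(7.49)]
[-1.8, 12.7, 1.3, np.float64(7.49)]
```

View pics/w7.png

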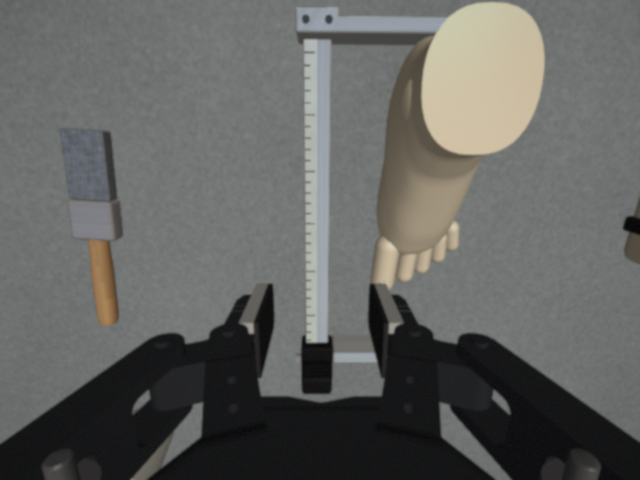

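The view shows the calliper flat in line with the foot and the fixed jaw at the heel. The fixed jaw's inner top edge is at row ~31, the sliding jaw's inner top edge at about (355,352), and the black thumb-piece at about (317,370).

```bash
python3 - <<'E'
from h import *
C=cam("wrist")
a=pt(C,317,60,.018);b=pt(C,317,320,.018);d=(b-a)[:2];L=np.linalg.norm(d);u=d/L
print("beam",a,b,np.degrees(np.arctan2(u[1],u[0])))
f=pt(C,380,31,.038);s=pt(C,355,352,.038)
print("opening",(s-f)[:2]@u, f, s)
ss=(s-a)[:2]@u; g=a[:2]+u*(ss+.022); print("thumb",g,"px top",px(C,[*g,.062]), "front/back top",px(C,[*(g-u*.009),.062]),px(C,[*(g+u*.009),.062]))
im=cv2.imread("pics/w7.png").astype(int).sum(2)
print("col317",[(r,int(im[r,314:320].mean())) for r in range(328,402,3)])
print("row 370",[(c,int(im[368:373,c].mean())) for c in range(290,345,3)])
plan(g[0],g[1],.17,-81.3,12)
E
```

```text
beam [ 0.53809753 -0.12384757  0.018     ] [ 0.57425221 -0.36877325  0.018     ] -81.60293115210439
opening 0.28940260909010124 [ 0.5844618  -0.10012428  0.038     ] [ 0.61632859 -0.38795894  0.038     ]
thumb [ 0.58113392 -0.4153926 ] px top [316.76699947 386.51794741] front/back top [316.76520805 378.67191198] [316.76876375 394.24516214]
col317 [(328, 514), (331, 511), (334, 509), (337, 512), (340, 505), (343, 212), (346, 42), (349, 73), (352, 64), (355, 64), (358, 61), (361, 40), (364, 45), (367, 50), (370, 47), (373, 47), (376, 45), (379, 78), (382, 67), (385, 58), (388, 57), (391, 62), (394, 264), (397, 341), (400, 311)]
row 370 [(290, 352), (293, 349), (296, 352), (299, 344), (302, 120), (305, 45), (308, 47), (311, 44), (314, 44), (317, 44), (320, 47), (323, 48), (326, 46), (329, 47), (332, 230), (335, 342), (338, 341), (341, 338), (344, 345)]
pose [ 0.5597 -0.2572  0.1843] yaw 8.6 tilt [-0.0047  0.0049 -1.    ] F [-0.21 -0.35 -0.47] t 20.95 q6 -0.76
[-13.3, -0.2, 1.3, np.float64(7.49)]
[-13.2, 1.5, 1.3, np.float64(7.49)]
[-12.9, 3.2, 1.3, np.float64(7.49)]
[-12.4, 4.9, 1.3, np.float64(7.49)]
[-11.6, 6.5, 1.3, np.float64(7.49)]
[-10.7, 7.9, 1.3, np.float64(7.49)]
[-9.6, 9.2, 1.3, np.float64(7.49)]
[-8.3, 10.4, 1.3, np.float64(7.49)]
[-6.8, 11.4, 1.3, np.float64(7.49)]
[-5.3, 12.2, 1.3, np.float64(7.49)]
[-3.7, 12.8, 1.3, np.float64(7.49)]
[-2.0, 13.2, 1.3, np.float64(7.49)]
```

The thumb-piece top shows at rows 379–392, as predicted, so it is at (0.581, -0.415). The opening is 289 mm. I'll turn 90° over it.

Emit:
jog_arm:
  deltas:
    - [-13.3, 0, 1.5, 7.5]
    - [-13.2, 1.5, 1.5, 7.5]
    - [-12.9, 3.2, 1.5, 7.5]
    - [-12.4, 5, 1.5, 7.5]
    - [-11.6, 6.5, 1.5, 7.5]
    - [-10.7, 8, 1.5, 7.5]
    - [-9.6, 9.2, 1.5, 7.5]
    - [-8.3, 10.4, 1.5, 7.5]

```text
time: 21.75
position: [0.5718, -0.3616, 0.1664]
eef_rot: [0.945, 0.328, -0.001, -0.001]
ft_force: [-0.8, 0.3, -0.1]
gripper_width: 0.0426
finger_force: 0.0
```

Emit:
jog_arm:
  deltas:
    - [-6.8, 11.4, 1.5, 7.5]
    - [-5.3, 12.2, 1.5, 7.5]
    - [-3.7, 12.8, 1.5, 7.5]
    - [-2, 13.2, 1.5, 7.5]
    - [0, 0, 0, 0]
    - [0, 0, 0, 0]

```text
time: 22.35
position: [0.5791, -0.4138, 0.1609]
eef_rot: [0.997, 0.076, -0.001, -0.001]
ft_force: [-0.6, -0.4, 0.2]
gripper_width: 0.0429
finger_force: 0.0
```

```bash
python3 - <<'E'
from h import *
plan(.581,-.415,.0216,-81.5,1)
C,w=snap("wrist","w8.png"); g=w.astype(int).sum(2)
u=np.array([np.cos(np.radians(-81.5)),np.sin(np.radians(-81.5))]);n=np.array([-u[1],u[0]]);c=np.array([.581,-.415])
q=[px(C,[*(c+a*u+b*n),.062]) for a,b in((-.009,0),(.009,0),(0,-.015),(0,.015))]; print(np.round(q,1))
m=px(C,[*c,.062]).astype(int); print(m)
print("row",[(x,int(g[m[1]-2:m[1]+3,x].mean())) for x in range(m[0]-45,m[0]+46,3)])
E
```

```text
pose [ 0.5791 -0.4138  0.1609] yaw -81.27 tilt [-0.0013 -0.0021 -1.    ] F [-0.59 -0.37  0.18] t 22.35 q6 0.64
[1.9, 1.7, 139.3, np.float64(0.23)]
[[311.3 233.7]
 [334.6 233.8]
 [322.8 252.2]
 [323.  214.7]]
[322 233]
row [(277, 369), (280, 366), (283, 378), (286, 382), (289, 369), (292, 381), (295, 382), (298, 388), (301, 368), (304, 278), (307, 65), (310, 63), (313, 64), (316, 65), (319, 66), (322, 62), (325, 67), (328, 69), (331, 67), (334, 65), (337, 65), (340, 53), (343, 68), (346, 69), (349, 66), (352, 62), (355, 332), (358, 412), (361, 415), (364, 251), (367, 162)]
```

Emit:
jog_arm:
  deltas:
    - [2, 3, 30, 0.2]
    - [0, 0, 35, 0]
    - [0, 0, 35, 0]
    - [0, 0, 22, 0]
    - [0, 0, 10, 0]
    - [0, 0, 5, 0]
    - [0, 0, 0, 0]
    - [0, 0, 0, 0]

```text
time: 23.2
position: [0.583, -0.4179, 0.0272]
eef_rot: [0.997, 0.073, 0.001, 0.001]
ft_force: [0.1, 0.2, 0.9]
gripper_width: 0.0426
finger_force: 0.0
```

Emit:
jog_arm:
  deltas:
    - [0, 0, 0, 0]
    - [0, 0, 0, 0]
    - [0, 0, 0, 0]
    - [0, 0, 0, 0]
    - [0, 0, 0, 0]
  fingers: 0.75
  force: 20

```text
time: 23.7
position: [0.5822, -0.4174, 0.0255]
eef_rot: [0.997, 0.073, 0.0, 0.0]
ft_force: [-0.7, -0.2, 1.1]
gripper_width: 0.0213
finger_force: 0.4
```

Emit:
jog_arm:
  deltas:
    - [0, 0, 0, 0]
    - [0, 0, 0, 0]
    - [0, 0, 0, 0]
  fingers: 1

```text
time: 24.0
position: [0.5822, -0.4174, 0.0256]
eef_rot: [0.997, 0.073, 0.0, 0.0]
ft_force: [-1.1, -0.9, 2.7]
gripper_width: 0.0175
finger_force: 24.6
```

Emit:
jog_arm:
  deltas:
    - [0, -2, 0, 0]
    - [0, -3, 0, 0]
    - [0, -4, 0, 0]
    - [0, -4, 0, 0]
    - [0, -4, 0, 0]
    - [0, -3, 0, 0]
    - [0, 0, 0, 0]
    - [0, 0, 0, 0]

```text
time: 24.8
position: [0.5792, -0.3969, 0.0255]
eef_rot: [0.997, 0.073, -0.0, -0.0]
ft_force: [-1.0, 0.0, 5.7]
gripper_width: 0.0176
finger_force: 25.0
```

Emit:
jog_arm:
  deltas:
    - [0, -3, -0.3, 0]
    - [0, -3, 0, 0]
    - [0, -3, 0, 0]
    - [0, -3, 0, 0]
    - [0, -3, 0, 0]
    - [0, -2, 0, 0]
    - [0, 0, 0, 0]
    - [0, 0, 0, 0]

```text
time: 25.6
position: [0.5767, -0.3802, 0.0255]
eef_rot: [0.997, 0.073, -0.0, -0.0]
ft_force: [1.0, 1.0, 2.7]
gripper_width: 0.0177
finger_force: 24.8
```

Emit:
jog_arm:
  deltas:
    - [0, -1.5, 0, 0]
    - [0, -1.5, 0, 0]
    - [0, -1.5, 0, 0]
    - [0, -1.5, 0, 0]
    - [0, 0, 0, 0]
    - [0, 0, 0, 0]

```text
time: 26.2
position: [0.5758, -0.3743, 0.0256]
eef_rot: [0.997, 0.073, -0.0, -0.0]
ft_force: [2.1, 1.4, 2.5]
gripper_width: 0.0176
finger_force: 24.7
```

Emit:
jog_arm:
  deltas:
    - [0.2, -1, 0, 0]
    - [0, -1, 0, 0]
    - [0, -1, 0, 0]
    - [0, 0, 0, 0]
    - [0, 0, 0, 0]

```text
time: 26.7
position: [0.5755, -0.3715, 0.0256]
eef_rot: [0.997, 0.073, -0.0, -0.0]
ft_force: [0.5, 1.1, 3.4]
gripper_width: 0.0177
finger_force: 24.7
```

Emit:
jog_arm:
  deltas:
    - [0, -1, 0, 0]
    - [0, -1, 0, 0]
    - [0, 0, 0, 0]
    - [0, 0, 0, 0]

```text
time: 27.1
position: [0.5752, -0.3695, 0.0256]
eef_rot: [0.997, 0.073, -0.0, -0.0]
ft_force: [0.1, 0.9, 3.4]
gripper_width: 0.0172
finger_force: 24.7
```

Emit:
jog_arm:
  deltas:
    - [0, -1, 0, 0]
    - [0, 0, 0, 0]
    - [0, 0, 0, 0]

```text
time: 27.4
position: [0.575, -0.3686, 0.0256]
eef_rot: [0.997, 0.073, -0.0, -0.0]
ft_force: [-1.1, -0.2, 3.3]
gripper_width: 0.0177
finger_force: 24.7
```

Emit:
jog_arm:
  deltas:
    - [0, -1, 0, 0]
    - [0, 0, 0, 0]
    - [0, 0, 0, 0]

```text
time: 27.7
position: [0.5749, -0.3676, 0.0255]
eef_rot: [0.997, 0.073, -0.0, -0.0]
ft_force: [-1.2, 0.6, 2.1]
gripper_width: 0.0178
finger_force: 24.7
```

Emit:
jog_arm:
  deltas:
    - [0, -0.8, 0, 0]
    - [0, 0, 0, 0]
    - [0, 0, 0, 0]

```text
time: 28.0
position: [0.5748, -0.3668, 0.0256]
eef_rot: [0.997, 0.073, -0.0, -0.0]
ft_force: [-0.7, -0.1, 2.9]
gripper_width: 0.0172
finger_force: 24.7
```

Emit:
jog_arm:
  deltas:
    - [0, -0.8, 0, 0]
    - [0, 0, 0, 0]
    - [0, 0, 0, 0]

```text
time: 28.3
position: [0.5747, -0.3661, 0.0255]
eef_rot: [0.997, 0.073, -0.0, -0.0]
ft_force: [-1.4, -1.1, 3.2]
gripper_width: 0.0172
finger_force: 24.7
```

Emit:
jog_arm:
  deltas:
    - [0, -0.8, 0, 0]
    - [0, 0, 0, 0]
    - [0, 0, 0, 0]

```text
time: 28.6
position: [0.5746, -0.3653, 0.0256]
eef_rot: [0.997, 0.073, -0.0, -0.0]
ft_force: [-1.6, 0.1, 3.2]
gripper_width: 0.0178
finger_force: 24.7
```

Emit:
jog_arm:
  deltas:
    - [0, -0.7, 0, 0]
    - [0, 0, 0, 0]
    - [0, 0, 0, 0]

```text
time: 28.9
position: [0.5745, -0.3646, 0.0256]
eef_rot: [0.997, 0.073, -0.0, -0.0]
ft_force: [-1.7, -0.7, 2.6]
gripper_width: 0.0177
finger_force: 24.7
```

Emit:
jog_arm:
  deltas:
    - [0, -0.7, 0, 0]
    - [0, 0, 0, 0]
    - [0, 0, 0, 0]

```text
time: 29.2
position: [0.5744, -0.3639, 0.0256]
eef_rot: [0.997, 0.073, -0.0, -0.0]
ft_force: [-1.7, -0.3, 3.7]
gripper_width: 0.0178
finger_force: 24.7
```

Emit:
jog_arm:
  deltas:
    - [0, -0.7, 0, 0]
    - [0, 0, 0, 0]
    - [0, 0, 0, 0]

```text
time: 29.5
position: [0.5743, -0.3632, 0.0256]
eef_rot: [0.997, 0.073, -0.0, -0.0]
ft_force: [-2.4, -0.5, 2.8]
gripper_width: 0.0177
finger_force: 24.7
```

Emit:
jog_arm:
  deltas:
    - [0, -0.7, 0, 0]
    - [0, 0, 0, 0]
    - [0, 0, 0, 0]

```text
time: 29.8
position: [0.5742, -0.3628, 0.0256]
eef_rot: [0.997, 0.073, 0.0, 0.0]
ft_force: [-1.7, -1.6, 1.7]
gripper_width: 0.0172
finger_force: 24.5
```

Emit:
jog_arm:
  deltas:
    - [0, -0.4, 0, 0]
    - [0, 0, 0, 0]
    - [0, 0, 0, 0]

```text
time: 30.1
position: [0.5742, -0.3627, 0.0256]
eef_rot: [0.997, 0.073, 0.0, 0.001]
ft_force: [-1.2, -4.1, 0.6]
gripper_width: 0.0176
finger_force: 24.3
```

Emit:
jog_arm:
  deltas:
    - [0, -0.3, 0, 0]
    - [0, 0, 0, 0]
    - [0, 0, 0, 0]

```text
time: 30.4
position: [0.5742, -0.3627, 0.0256]
eef_rot: [0.997, 0.073, 0.0, 0.001]
ft_force: [-0.6, -6.5, 0.3]
gripper_width: 0.0178
finger_force: 24.2
```

The sliding jaw stops firmly against the toe: -6.5 N with no motion. I'll ease off, release and go up.

Emit:
jog_arm:
  deltas:
    - [0, 0.6, 0, 0]
    - [0, 0, 0, 0]
    - [0, 0, 0, 0]

```text
time: 30.7
position: [0.5742, -0.3628, 0.0256]
eef_rot: [0.997, 0.073, 0.0, 0.0]
ft_force: [-1.4, -4.9, 1.0]
gripper_width: 0.0179
finger_force: 24.3
```

Emit:
jog_arm:
  deltas:
    - [0, 0, 0, 0]
    - [0, 0, 0, 0]
    - [0, 0, 0, 0]
    - [0, 0, 0, 0]
    - [0, 0, 0, 0]
  fingers: 0.55

```text
time: 31.2
position: [0.5743, -0.3621, 0.0255]
eef_rot: [0.997, 0.073, -0.0, -0.0]
ft_force: [0.3, -0.3, -0.5]
gripper_width: 0.0385
finger_force: 0.0
```

Emit:
jog_arm:
  deltas:
    - [0, 0, -3, 0]
    - [0, 0, -10, 0]
    - [0, 0, -25, 0]
    - [0, 0, -40, 0]
    - [0, 0, -40, 0]
    - [0, 0, -30, 0]
    - [0, 0, 0, 0]
    - [0, 0, 0, 0]

```text
time: 32.0
position: [0.5746, -0.3628, 0.1752]
eef_rot: [0.997, 0.073, 0.001, 0.001]
ft_force: [-0.0, -0.0, -0.4]
gripper_width: 0.0386
finger_force: 0.0
```

The opening works out at 289 - 55 ≈ 234 mm against the 235 mm foot, so both jaws are touching. I'm handing it in.

```bash
python3 -c "
from bench import robot
print(robot.job_done())"
```

```text
the job is handed in; nothing more can be done
None
```

The calliper is lying flat on the bench in line with the plaster foot: I felt the fixed jaw stop against the heel and the sliding jaw against the big toe. The opening came out at about 234 mm by my measurements, the cast and the other things were not visibly disturbed (no picture after the toe contact), and the job is handed in; no verdict came back.

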